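# Find and press the hidden battery-door catch of an upturned bench scale

## Task

The confectioner's bench scale lies face down for a battery change. With the fingertips together, feel slowly and lightly along the flat strip beside the battery door for the flush catch button, press it in until the battery door springs up by itself, then take the hand away. Do not bang on the scale, do not push or pry on the door, and leave the fresh cells, the jar and the spatula where they are.

Things in the scene. Friction and masses are not known exactly. Their poses are not given: they have to be found in the camera images.
- scale: Grey bench scale lying upside down on its 320 x 250 mm steel pan; it does not move. Origin on the bench under its centre, z up. Its flat base panel (x -115 to 115, y -150 to 150 mm) faces up at z = 90 mm. At each corner (x -100 or 99, y -134 or 134 mm) a rubber foot 26 mm in diameter rises 16 mm above the panel.
- strip_mid (a point): Middle of the flat strip beside the door, on the panel's surface (x -72, y 0, z 90 mm in the scale's frame, same axes). The strip is 48 mm wide (x) and 240 mm long (y), plain and rigid but for the catch button, which lies on its centre line at one of five places: y = -96, -48, 0, 48 or 96 mm from here (it differs from scale to scale).
- catch (a joint): Press of the catch button, straight down: 0 m at rest, 0.006 m fully in; frees the door at about 0.0045. A pad 32 (x) x 40 mm (y) of the same grey plastic in a 35.5 x 43.5 mm opening, its face 2.5 mm below the panel, so a fingertip sinks deeper there, then meets a spring: 1.2 N to start, 3.5 N fully in. It springs back when let go.
- door_edge (a point): Middle of the battery door's free edge, on its outer face; moves with the door. The door, 86 x 216 mm, lies flush in the panel when shut (x -46 to 40, y -108 to 108 mm in the scale's frame) and is hinged along its +x edge.
- battery_door (a joint): Angle of the battery door: 0 rad shut and latched, 0.5 rad fully open. Once freed it rises by itself under a weak spring within about a second (its free edge rises 41 mm and moves back 10 mm) and stays up. It cannot be opened without the catch.
- cell_a: Fresh battery cell standing on the bench, 33 mm in diameter, 60 mm tall; origin under its centre. Leave alone.
- cell_b: Another such cell. Leave alone.
- jar: Jar, 48 mm in diameter, 75 mm tall, standing on the bench; origin under its centre. Leave alone.
- spatula: Spatula lying on the bench. Leave alone.

How it is judged:
By the outcome, as a careful person would: the job done as asked, in the order asked, and still so for the second after the job is handed in, with the robot touching nothing.
It also fails if it takes over 48 s, if anything falls off the work surface, if the arm or the gripper's body presses on something with over 40 N, if the wrist force passes 120 N, or if a joint passes its speed limit or range.

## Robot

A 6-joint arm with a two-finger parallel gripper is mounted at the origin on the work surface. World frame = base frame: x ahead of the robot, y to its left, z up, the work surface at z = 0. Lengths are in m, angles in rad, forces in N, time in s.
With the tool pointing down it reaches from about 0.3 to 0.85 m from the base axis. Payload 4.2 kg.
Tool frame: the origin (TCP) lies on the centre line of the jaws, within the pads' length; the fingertips stand 22 mm ahead of it and the grasp point (between the pads) lies 3 mm ahead of it; z points along the fingers, x is the direction in which the jaws open and shut, and the axes are right-handed (so a half turn about z gives the same grasp; the last joint's range is limited). The gripper opens to 91 mm and grips with 3 to 60 N. Pads are 32 mm wide; open, the fingers measure 118 mm over their backs; the gripper's body (76 mm by 178 mm) begins 60 mm behind the grasp point.
Start: joints at [-1.343, 0.32, 1.565, -0, 1.257, -0.02], TCP at [0.141, -0.557, 0.236] pointing down, gripper open.
Joint ranges: [-3.11, 3.11], [-0.84, 2.01], [0.21, 2.61], [-1.34, 4.49], [0.05, 2.63], [-2.56, 2.56]. Speed limits (rad/s): [2.57, 2.57, 3.14, 3.14, 3.14, 3.14].

## Interface

Orientations are given as a unit quaternion [w, x, y, z].
In Python, from station import sense, get_image, camera_model, hand_in, silhouettes gives the robot as it stands.
- The arm moves only by the shell command python3 -m crank 'ROWS' [OPENING] [FORCE]. ROWS is JSON, a list that holds one entry, the list of rows, each a list of 4 numbers: the shift along the tool's x, y, z in mm, then the turn about the tool's z in rad. In form: [[[x, y, z, spin], ...]]. A call has 1 to 5 rows; each row is the pose to reach, as a shift and turn from the pose commanded when the call began, along the tool's axes at that moment; what a row does not reach only later rows make up. A row lasts 1/10 s, in which the tool goes at most 50 mm and 8.59 degrees, less where a joint would pass 70% of its speed; a pose out of reach is approached as far as the arm can. A call with a gripper value outside its range is refused whole. OPENING is the finger opening in mm, from 0 to 91.2, set as the call begins (- or left out, the last holds). The fingers move at their own pace and stop on an object; FORCE is the grip in N (left out, the last holds). Time passes only in rows, so rows that repeat a pose let the fingers close. It gives the time, the measured TCP pose, the force and the opening at its end, in the units of the state.
- sense(): the state, without advancing time (a new reading comes with each control period).
- get_image(name): name is "scene" or "top" or "wrist"; returns the picture (400x640x3 uint8, red, green, blue); there is no depth.
- camera_model(name): a dict with "fx", "fy", "cx", "cy" (pixels), "xyz" and "orientation" of the camera in the world. Camera axes: x right, y down, z forward; pixel columns grow to the right and rows downward; lengths in m; the calibration is good to about 2 mm. A picture is of the moment at which its call begins: read the wrist's pose just before it. camera_model takes no time and is no camera call; for the wrist camera it gives the pose at the moment of the call.
- hand_in(): hands the job in, once; it reports no verdict.
Trained networks look in the newest picture that a camera, given by its name, has taken for a name from the list of things; names that differ only in an ending like _2 or _b are one class to them, and where a whole thing is asked for, a point or a joint stands for the part that bears it (a point fixed in the world has none). Each returns a list of dicts, best first, with "score" (0 to 1); they miss things now and then, are a little off and sometimes report something else, mostly with a low value. They report only what shows in the picture. A call takes as long as a camera call.
- silhouettes(name, camera): "pixels" (400x640 bool, what is visible of it) and "box" ([left, top, right, bottom] in pixels, round what is visible of it).
The state is a dict: "time": time; "qpos": joint angles; "qvel": joint speeds; "effort": joint torques, N m; "ee_pos": TCP position; "ee_rot": TCP orientation; "ft_force": force on the tool from outside, world axes, zero at the start; "ft_torque": the same for the moment, N m; "finger_gap": finger opening in m.
Only numpy, scipy, OpenCV 4.12 (cv2) and the standard library are available. Lean on these libraries where they do the work, as an engineer would, in place of code of your own. Each camera call takes 0.05 s, during which the arm holds its last target.

## Working session

There is one attempt and no reset: what is moved stays moved. The work goes in short steps, Python scripts to look and compute and a shell command to move; the robot and the scene stay as the last step left them, time stands still between calls to the robot, and variables do not carry over. Pictures are saved under pics/ and viewed, and the job is handed in when it is done.

```bash
ls; mkdir -p pics
python3 - <<'E'
from station import *
import cv2
s=sense();print(s)
for n in ("top","scene"):
    im=get_image(n);cv2.imwrite(f"pics/{n}1.png",im[:,:,::-1]);print(n,camera_model(n))
    for o in ("scale","battery_door"):
        for r in silhouettes(o,n)[:2]: print(o,r["score"],r["box"])
E
```

```text
pics
{'time': 0.0, 'qpos': array([-1.34301708e+00,  3.20271725e-01,  1.56570268e+00,  6.81198242e-06,
        1.25740161e+00, -1.99771261e-02]), 'qvel': array([-0.00031508,  0.00050828, -0.00159827, -0.00015223,  0.00092482,
       -0.00049986]), 'effort': array([ 2.32754908e-03, -4.12457907e+01, -2.31973797e+01,  7.27470894e-02,
        4.58024908e-02, -1.36932877e-04]), 'ee_pos': array([ 0.14091316, -0.55696724,  0.23512267]), 'ee_rot': array([-5.64234443e-04,  7.89058434e-01, -6.14317501e-01, -6.90464437e-04]), 'ft_force': array([-0.41165652,  0.55037962, -0.14458766]), 'ft_torque': array([-0.02112458, -0.01658717, -0.03193651]), 'finger_gap': 0.09138756711345852}
top {'fx': 457.98382756522193, 'fy': 457.98382756522193, 'cx': 322.52146076295213, 'cy': 199.01577440824593, 'xyz': array([0.40916254, 0.06039035, 1.12459538]), 'orientation': array([ 0.07029212, -0.69746608,  0.70948529, -0.07232367])}
scale 0.79 [280.9, 166.0, 430.0, 302.7]
battery_door 0.66 [306.6, 207.2, 405.0, 263.8]
scene {'fx': 419.3706859712766, 'fy': 419.3706859712766, 'cx': 322.8646834320009, 'cy': 193.5041243399829, 'xyz': array([1.01773471, 0.29861488, 0.85196245]), 'orientation': array([-0.13560616,  0.47772902,  0.83370503, -0.2414992 ])}
scale 0.65 [223.7, 98.8, 394.9, 254.9]
battery_door 0.68 [266.0, 123.3, 356.0, 196.4]
```

View pics/top1.png

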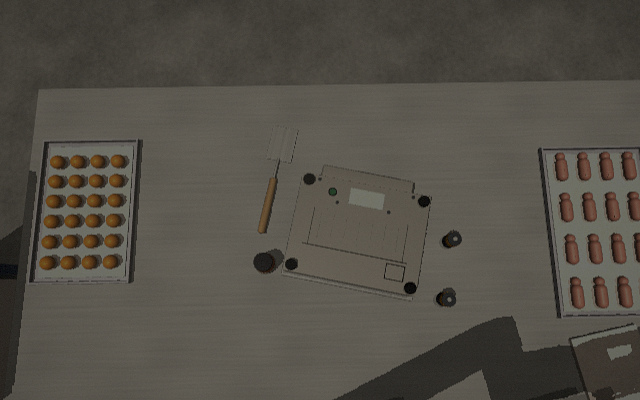

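View pics/scene1.png

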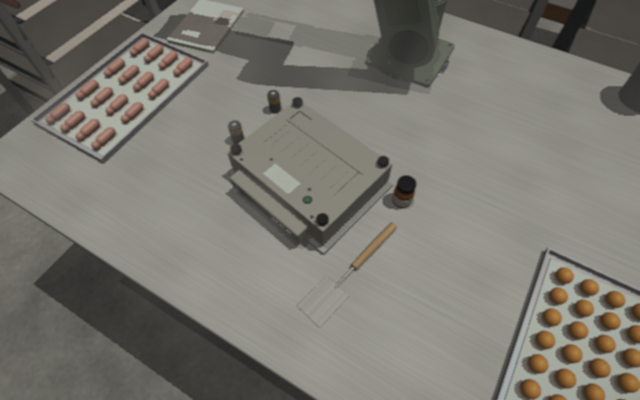

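Run:
```python
import cv2
im=cv2.imread("pics/top1.png")[155:310,270:440]
cv2.imwrite("pics/topz.png",cv2.resize(im,None,fx=3.8,fy=3.8,interpolation=cv2.INTER_CUBIC))
```

```text
(no output)
```

View pics/topz.png

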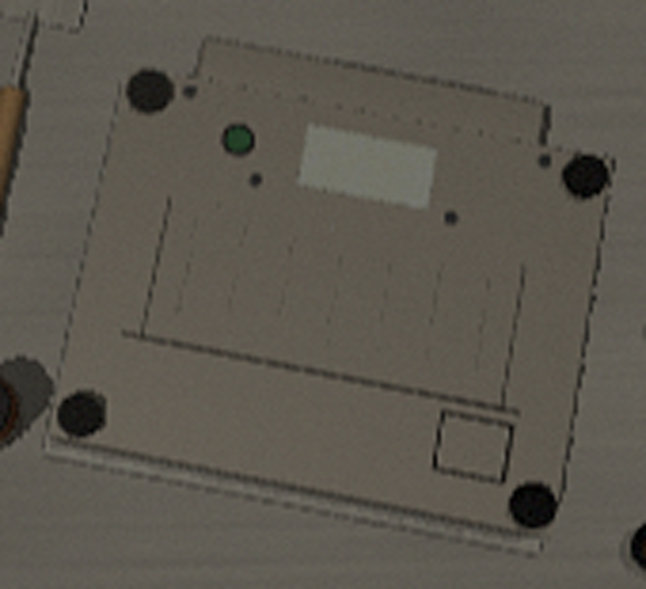

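The top view shows the scale with its strip on the side nearest the robot. There is a button-sized outline at about (394, 272) px, near the right foot at (410, 288). I'll fit the pose from the four feet.

```bash
cat > h.py <<'E'
import numpy as np
from scipy.spatial.transform import Rotation as R
from scipy.optimize import least_squares
from station import *
def rot(q): return R.from_quat(np.r_[q[1:],q[0]])
def proj(cm,P):
    p=rot(cm["orientation"]).inv().apply(P-cm["xyz"]); return np.c_[cm["fx"]*p[:,0]/p[:,2]+cm["cx"],cm["fy"]*p[:,1]/p[:,2]+cm["cy"]]
def unproj(cm,uv,z):
    d=rot(cm["orientation"]).apply([(uv[0]-cm["cx"])/cm["fx"],(uv[1]-cm["cy"])/cm["fy"],1]); return cm["xyz"]+d*(z-cm["xyz"][2])/d[2]
E
python3 - <<'E'
from h import *
cm=camera_model("top"); cs=camera_model("scene")
z=np.array([[150,91],[586,176],[81,413],[533,505]])/3.8+[270,155]
S=np.array([[99,134],[99,-134],[-100,134],[-100,-134]])/1000
def W(p,S,h): c,s=np.cos(p[2]),np.sin(p[2]); return np.c_[S@[[c,s],[-s,c]]+p[:2],np.full(len(S),h)]
f=lambda p:(proj(cm,W(p,S,.106))-z).ravel()
r=least_squares(f,[.35,0.05,0]);p=r.x;print(p,r.fun)
fs=np.array([[322,219],[236,149],[383,161],[297,102.]])
r2=least_squares(lambda p:(proj(cs,W(p,S,.106))-fs).ravel(),p);print("scene",r2.x,r2.fun)
b=(np.array([474,446])/3.8+[270,155]);wb=unproj(cm,b,.09)
c,s_=np.cos(p[2]),np.sin(p[2]);print("button in scale",np.array([[c,s_],[-s_,c]])@(wb[:2]-p[:2]))
s=sense();print("tool axes",rot(s["ee_rot"]).as_matrix())
for y in (-96,-48,0):
    w=W(p,np.array([[-.072,y/1000]]),.09)[0]; w2=W(r2.x,np.array([[-.072,y/1000]]),.09)[0]
    t=rot(s["ee_rot"]).inv().apply(w-s["ee_pos"])*1000
    print(y,w,w2,t)
# spin to align tool x with +-scale x
tx=rot(s["ee_rot"]).as_matrix()[:,0];print("tool x heading",np.arctan2(tx[1],tx[0]),"scale x",p[2],"(spin about tool z is negative of world)")
E
```

```text
[ 0.54147538 -0.02404696 -0.21593908] [-0.40766381 -0.71146218  0.51318892 -0.41413575 -0.58253713  0.37881083
  0.4717102   0.60851859]
scene [ 0.54402377 -0.02144005 -0.21456453] [ 0.28445816  0.49048573 -0.93468444 -0.2625338   0.54185909  0.09864166
  0.06612168 -0.74059903]
button in scale [-0.07137468 -0.09628434]
tool axes [[ 2.45241069e-01 -9.69462120e-01 -1.28659536e-04]
 [-9.69462006e-01 -2.45241102e-01  4.70359108e-04]
 [-4.87547944e-04  9.37916162e-06 -9.99999881e-01]]
-96 [ 0.45057811 -0.10239036  0.09      ] [ 0.45323428 -0.09990831  0.09      ] [-365.0490175  -411.69931106  145.85820536]
-48 [ 0.46086282 -0.05550513  0.09      ] [ 0.46345454 -0.05300899  0.09      ] [-407.98023275 -433.16813328  145.87893503]
0 [ 0.47114753 -0.0086199   0.09      ] [ 0.47367479 -0.00610967  0.09      ] [-450.911448   -454.63695549  145.8996647 ]
tool x heading -1.3230279494811423 scale x -0.2159390809195121 (spin about tool z is negative of world)
```

```bash
cat > goal.py <<'E'
import sys
from h import *
p=np.array([.5427,-.0227,-.2153])
y=float(sys.argv[1])/1000
c,s_=np.cos(p[2]),np.sin(p[2])
w=np.r_[p[:2]+np.array([[c,-s_],[s_,c]])@[-.072,y],.09+.022]
s=sense();M=rot(s["ee_rot"]);tx=M.as_matrix()[:,0]
print("t",s["time"],"F",s["ft_force"].round(2),"gap",s["finger_gap"].round(4),"tipz",(s["ee_pos"][2]-.022).round(4),"pos",s["ee_pos"].round(4),"tilt",M.as_matrix()[2].round(4))
print("move mm",(M.inv().apply(w-s["ee_pos"])*1000).round(1),"spin",-(p[2]-np.arctan2(tx[1],tx[0])),"q",s["qpos"].round(2))
E
python3 -m crank '[[[-33,-35,0,-0.088],[-66,-70,0,-0.176],[-99,-105,0,-0.264],[-132,-140,0,-0.352],[-165,-175,0,-0.44]]]' 0 15
python3 goal.py -48
```

```text
time: 0.8
ee_pos: [0.2708, -0.3529, 0.2361]
ee_rot: [0.0, 0.905, -0.426, 0.0]
ft_force: [0.5, -0.1, 0.2]
finger_gap: 0.054Traceback (most recent call last):
  File "goal.py", line 8, in <module>
    print("t",s["time"],"F",s["ft_force"].round(2),"gap",s["finger_gap"].round(4),"tipz",(s["ee_pos"][2]-.022).round(4),"pos",s["ee_pos"].round(4),"tilt",M.as_matrix()[2].round(4))
                                                         ^^^^^^^^^^^^^^^^^^^^^
AttributeError: 'float' object has no attribute 'round'
```

```bash
sed -i 's/s\["finger_gap"\].round(4)/round(s["finger_gap"],4)/; s/(s\["ee_pos"\]\[2\]-.022).round(4)/round(s["ee_pos"][2]-.022,4)/' goal.py
python3 goal.py -48
```

```text
t 0.8 F [ 0.54 -0.13  0.23] gap 0.054 tipz 0.2141 pos [ 0.2708 -0.3529  0.2361] tilt [ 6.e-04 -2.e-04 -1.e+00]
move mm [-108.5 -337.7  124.1] spin -0.6648389459128772 q [-0.94  0.11  1.84  0.    1.19 -0.06]
```

```bash
python3 -m crank '[[[-13,-40,0,-0.08],[-26,-80,0,-0.16],[-39,-120,0,-0.24],[-52,-160,0,-0.32],[-65,-200,0,-0.4]]]'
python3 goal.py -48
```

```text
time: 1.3
ee_pos: [0.3841, -0.1758, 0.2362]
ee_rot: [0.0, 0.971, -0.238, 0.0]
ft_force: [0.8, -0.4, -0.2]
finger_gap: 0.0143
t 1.3 F [ 0.83 -0.4  -0.23] gap 0.0143 tipz 0.2142 pos [ 0.3841 -0.1758  0.2362] tilt [ 8.e-04  1.e-04 -1.e+00]
move mm [  13.  -143.9  124.2] spin -0.264483028063205 q [-0.46  0.08  1.88 -0.    1.18  0.02]
```

```bash
python3 -m crank '[[[4,-40,0,-0.08],[8,-80,10,-0.16],[12,-120,20,-0.24],[13,-144,40,-0.264],[13,-144,60,-0.264]]]'
python3 -m crank '[[[0,0,0,0],[0,0,0,0],[0,0,0,0]]]'
python3 goal.py -48
```

```text
time: 1.8
ee_pos: [0.4636, -0.0535, 0.1756]
ee_rot: [-0.0, 0.994, -0.107, 0.001]
ft_force: [-0.2, -0.6, -0.6]
finger_gap: 0.0005
time: 2.1
ee_pos: [0.4624, -0.0564, 0.177]
ee_rot: [0.0, 0.994, -0.11, 0.001]
ft_force: [0.5, -0.9, -0.0]
finger_gap: 0.0004
t 2.1 F [ 0.47 -0.88 -0.03] gap 0.0004 tipz 0.155 pos [ 0.4624 -0.0564  0.177 ] tilt [ 0.0021 -0.     -1.    ]
move mm [-0.9 -2.1 65. ] spin -0.0046335384471023755 q [-0.15  0.2   1.9  -0.    1.05  0.07]
```

```bash
python3 -m crank '[[[-1,-2,15,0],[-1,-2,30,0],[-1,-2,42,0],[-1,-2,50,0],[-1,-2,50,0]]]'
python3 goal.py -48
python3 - <<'E'
from h import *; import cv2
im=get_image("wrist");cv2.imwrite("pics/w1.png",im[:,:,::-1])
E
```

```text
time: 2.6
ee_pos: [0.461, -0.0541, 0.1258]
ee_rot: [0.0, 0.994, -0.11, -0.0]
ft_force: [-0.3, -1.2, 0.4]
finger_gap: 0.0003
t 2.6 F [-0.27 -1.15  0.41] gap 0.0003 tipz 0.1038 pos [ 0.461  -0.0541  0.1258] tilt [-6.e-04  2.e-04 -1.e+00]
move mm [ 1.1 -0.1 13.8] spin -0.004539019536494521 q [-0.14  0.25  1.97 -0.    0.92  0.08]
```

View pics/w1.png

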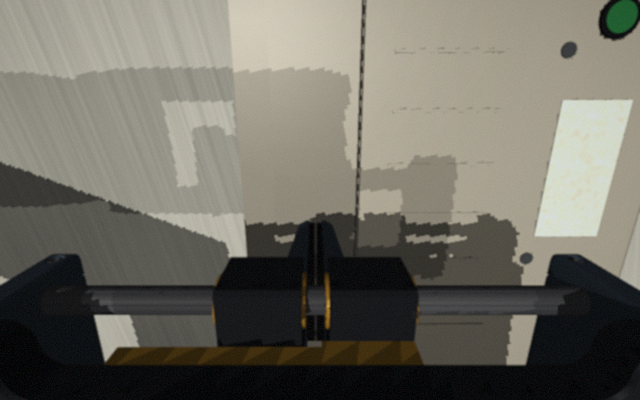

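The wrist view shows closed fingertips at about (316, 225), with the strip between the panel edge and the door seam at about (360, 100). The tips are clear of the door. Next I touch down lightly.

```bash
python3 -m crank '[[[1,0,3,0],[1,0,6,0],[1,0,8,0],[1,0,9,0],[1,0,10,0]]]'
python3 -m crank '[[[0,0,0.7,0],[0,0,1.4,0],[0,0,2,0]]]'
python3 goal.py -48
```

```text
time: 3.15
ee_pos: [0.4623, -0.0539, 0.1159]
ee_rot: [0.0, 0.994, -0.109, 0.0]
ft_force: [0.5, 0.7, -0.4]
finger_gap: 0.0007
time: 3.45
ee_pos: [0.4623, -0.0539, 0.1139]
ee_rot: [0.0, 0.994, -0.109, 0.0]
ft_force: [0.4, 0.5, -0.7]
finger_gap: 0.0004
t 3.45 F [ 0.44  0.54 -0.73] gap 0.0004 tipz 0.0919 pos [ 0.4623 -0.0539  0.1139] tilt [ 0.e+00  1.e-04 -1.e+00]
move mm [-0.1  0.3  1.9] spin -0.0036722775506155547 q [-0.14  0.27  1.98 -0.    0.89  0.08]
```

```bash
for i in 1 2 3 4; do :; done
python3 -m crank '[[[0,0,0.5,0],[0,0,1,0],[0,0,1,0]]]'
python3 -m crank '[[[0,0,0.3,0],[0,0,0.6,0],[0,0,0.6,0]]]'
```

```text
time: 3.75
ee_pos: [0.4623, -0.0539, 0.1129]
ee_rot: [0.0, 0.994, -0.109, -0.0]
ft_force: [-0.6, -0.4, 0.8]
finger_gap: 0.0002
time: 4.05
ee_pos: [0.4623, -0.054, 0.1123]
ee_rot: [0.0, 0.994, -0.109, 0.0]
ft_force: [0.8, 1.0, -0.1]
finger_gap: 0.0003
```

```bash
python3 -m crank '[[[0,0,0.3,0],[0,0,0.5,0],[0,0,0.5,0]]]'
python3 -m crank '[[[0,0,0.2,0],[0,0,0.4,0],[0,0,0.4,0]]]'
```

```text
time: 4.35
ee_pos: [0.4623, -0.0539, 0.1123]
ee_rot: [0.0, 0.994, -0.109, 0.0]
ft_force: [-1.5, 0.3, 5.0]
finger_gap: 0.0002
time: 4.65
ee_pos: [0.4623, -0.0539, 0.1122]
ee_rot: [0.0, 0.994, -0.109, 0.0]
ft_force: [-2.6, 1.4, 9.1]
finger_gap: 0.0005
```

Contact with the rigid panel is at TCP z 0.1123 (tip about 90.3 mm, expected 90). I ease off to a light touch and feel along toward y = -96, which is tool +y.

```bash
python3 -m crank '[[[0,0,-0.7,0],[0,3,-0.7,0],[0,6,-0.7,0],[0,9,-0.7,0],[0,12,-0.7,0]]]'
python3 -m crank '[[[0,3,0,0],[0,6,0,0],[0,9,0,0],[0,12,0,0],[0,12,0,0]]]'
python3 goal.py -96
```

```text
time: 5.15
ee_pos: [0.46, -0.0658, 0.1123]
ee_rot: [-0.0, 0.994, -0.109, 0.0]
ft_force: [0.2, 2.4, 2.5]
finger_gap: 0.0008
time: 5.65
ee_pos: [0.4571, -0.0778, 0.1123]
ee_rot: [0.0, 0.994, -0.109, 0.0]
ft_force: [0.1, 2.5, 5.0]
finger_gap: 0.0005
t 5.65 F [0.13 2.49 5.02] gap 0.0005 tipz 0.0903 pos [ 0.4571 -0.0778  0.1123] tilt [ 3.e-04  5.e-04 -1.e+00]
move mm [-0.1 23.8  0.3] spin -0.0038698735107477455 q [-0.19  0.27  1.99 -0.    0.88  0.03]
```

```bash
python3 -m crank '[[[0,3,-0.2,0],[0,6,-0.2,0],[0,9,-0.2,0],[0,12,-0.2,0],[0,12,-0.2,0]]]'
python3 -m crank '[[[0,3,0,0],[0,6,0,0],[0,9,0,0],[0,12,0,0],[0,12,0,0]]]'
python3 -m crank '[[[0,0,0,0],[0,0,0,0]]]'
python3 goal.py -96
```

```text
time: 6.15
ee_pos: [0.4543, -0.0897, 0.1123]
ee_rot: [0.0, 0.994, -0.109, -0.0]
ft_force: [0.5, 0.6, 4.0]
finger_gap: 0.0004
time: 6.65
ee_pos: [0.4513, -0.1013, 0.112]
ee_rot: [0.0, 0.994, -0.109, -0.001]
ft_force: [0.4, -0.4, 0.3]
finger_gap: 0.0003
time: 6.85
ee_pos: [0.4517, -0.1009, 0.1122]
ee_rot: [0.0, 0.994, -0.109, -0.0]
ft_force: [-0.2, 0.3, -0.1]
finger_gap: 0.0008
t 6.85 F [-0.18  0.27 -0.06] gap 0.0008 tipz 0.0902 pos [ 0.4517 -0.1009  0.1122] tilt [-4.e-04  3.e-04 -1.e+00]
move mm [0.2 0.2 0.2] spin -0.003624139632515927 q [-0.24  0.27  1.99 -0.    0.88 -0.03]
```

The contact force dropped to zero at y = -96, so the fingertip is over the recess. Now I press slowly.

```bash
python3 -m crank '[[[0,0,0.6,0],[0,0,1.2,0],[0,0,1.8,0],[0,0,2.4,0],[0,0,2.4,0]]]'
python3 -m crank '[[[0,0,0.5,0],[0,0,1,0],[0,0,1.5,0],[0,0,2,0],[0,0,2,0]]]'
python3 goal.py -96
```

```text
time: 7.35
ee_pos: [0.4519, -0.1008, 0.1099]
ee_rot: [0.0, 0.994, -0.109, -0.0]
ft_force: [-0.4, 0.1, 0.3]
finger_gap: 0.0003
time: 7.85
ee_pos: [0.4519, -0.1008, 0.108]
ee_rot: [0.0, 0.994, -0.109, 0.0]
ft_force: [0.3, -0.2, 1.1]
finger_gap: 0.0006
t 7.85 F [ 0.27 -0.25  1.1 ] gap 0.0006 tipz 0.086 pos [ 0.4519 -0.1008  0.108 ] tilt [ 2.e-04  0.e+00 -1.e+00]
move mm [-0.   0.3 -4. ] spin -0.0037106588432006815 q [-0.24  0.27  2.   -0.    0.87 -0.03]
```

```bash
python3 -m crank '[[[0,0,0.5,0],[0,0,1,0],[0,0,1.5,0],[0,0,2,0],[0,0,2,0]]]'
python3 -m crank '[[[0,0,0.4,0],[0,0,0.8,0],[0,0,1.2,0],[0,0,1.5,0],[0,0,1.5,0]]]'
python3 - <<'E'
from h import *; import cv2
im=get_image("scene");cv2.imwrite("pics/s2.png",cv2.resize(im[60:270,190:430,::-1],None,fx=2.8,fy=2.8))
E
```

```text
time: 8.35
ee_pos: [0.4519, -0.1008, 0.1059]
ee_rot: [0.0, 0.994, -0.109, 0.0]
ft_force: [-0.4, 1.0, 2.8]
finger_gap: 0.0009
time: 8.85
ee_pos: [0.4519, -0.1008, 0.1044]
ee_rot: [0.0, 0.994, -0.109, -0.0]
ft_force: [-0.8, -0.2, 3.4]
finger_gap: 0.0004
```

View pics/s2.png

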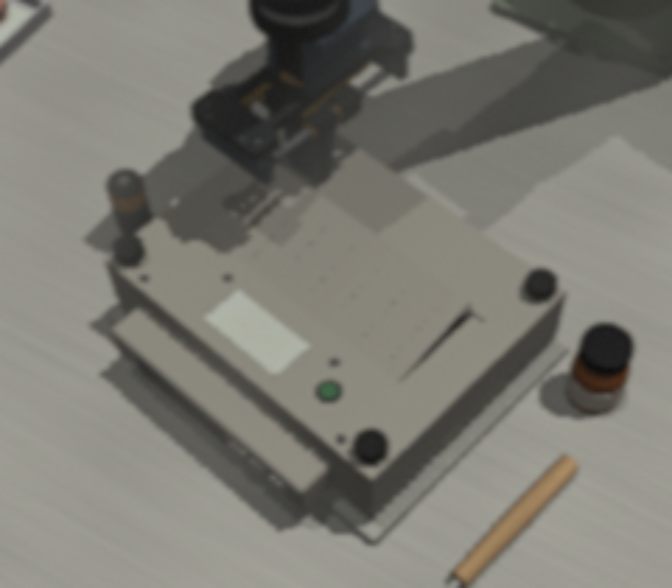

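The door's near edge is lifting (dark gap at about (440, 340) in the crop). I hold until it is up.

```bash
python3 -m crank '[[[0,0,0,0],[0,0,0,0],[0,0,0,0],[0,0,0,0],[0,0,0,0]]]'
python3 -m crank '[[[0,0,0,0],[0,0,0,0],[0,0,0,0],[0,0,0,0],[0,0,0,0]]]'
python3 - <<'E'
from h import *; import cv2
im=get_image("scene");cv2.imwrite("pics/s3.png",cv2.resize(im[60:270,190:430,::-1],None,fx=2.8,fy=2.8))
E
```

```text
time: 9.4
ee_pos: [0.4519, -0.1008, 0.1045]
ee_rot: [0.0, 0.994, -0.109, 0.0]
ft_force: [-0.7, 0.7, 2.2]
finger_gap: 0.0007
time: 9.9
ee_pos: [0.4519, -0.1008, 0.1044]
ee_rot: [0.0, 0.994, -0.109, 0.0]
ft_force: [-0.6, 0.8, 2.7]
finger_gap: -0.0001
```

View pics/s3.png

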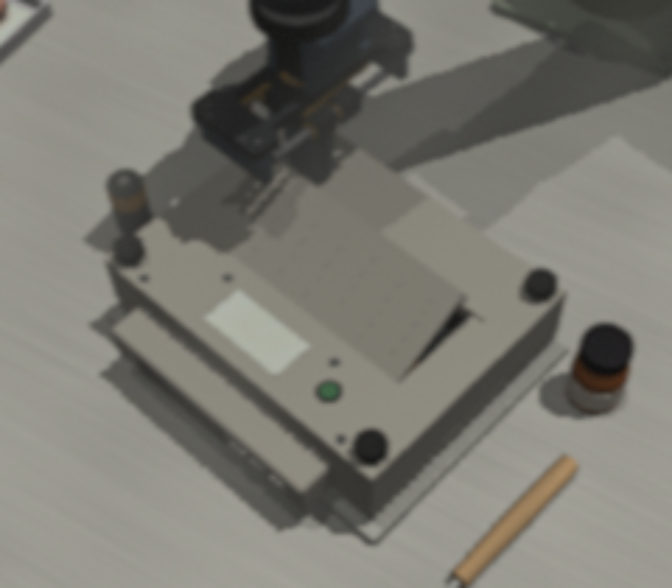

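```bash
python3 -m crank '[[[0,0,0,0],[0,0,0,0],[0,0,0,0],[0,0,0,0],[0,0,0,0]]]'
python3 -m crank '[[[0,0,-2,0],[0,0,-5,0],[0,0,-9,0],[0,0,-15,0],[0,0,-25,0]]]'
python3 -m crank '[[[0,0,-20,0],[0,0,-40,0],[0,0,-60,0],[0,0,-80,0],[0,0,-95,0]]]'
python3 -m crank '[[[-15,0,0,0],[-40,0,0,0],[-60,0,0,0],[-70,0,0,0],[-70,0,0,0]]]'
python3 -m crank '[[[0,0,0,0],[0,0,0,0]]]'
python3 - <<'E'
from h import *; import cv2
for n in("scene","top"):
    im=get_image(n);cv2.imwrite(f"pics/{n}4.png",im[:,:,::-1])
E
```

```text
time: 10.45
ee_pos: [0.4519, -0.1008, 0.1044]
ee_rot: [0.0, 0.994, -0.109, 0.0]
ft_force: [0.1, 1.5, 2.3]
finger_gap: 0.0007
time: 10.95
ee_pos: [0.4514, -0.1008, 0.1296]
ee_rot: [0.0, 0.994, -0.109, -0.001]
ft_force: [-0.3, -0.1, -0.4]
finger_gap: 0.0007
time: 11.45
ee_pos: [0.4522, -0.1009, 0.2265]
ee_rot: [0.0, 0.994, -0.109, 0.001]
ft_force: [0.4, -0.4, 0.2]
finger_gap: 0.0004
time: 11.95
ee_pos: [0.3818, -0.0852, 0.2242]
ee_rot: [-0.0, 0.994, -0.109, -0.0]
ft_force: [-0.1, -0.1, -0.7]
finger_gap: 0.0008
time: 12.15
ee_pos: [0.3843, -0.0858, 0.2244]
ee_rot: [0.0, 0.994, -0.109, 0.0]
ft_force: [0.7, 0.4, -0.4]
finger_gap: 0.0002
```

View pics/scene4.png

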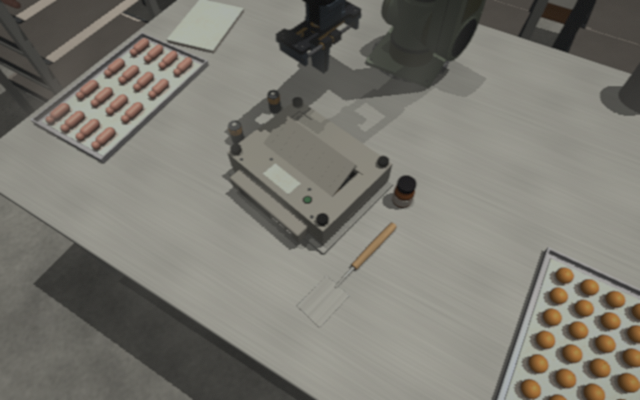

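View pics/top4.png

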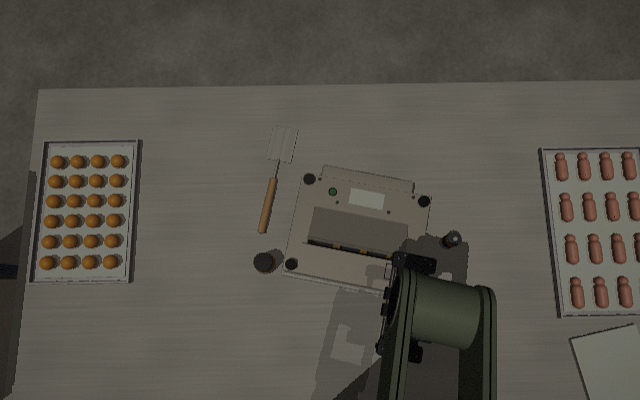

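Run:
```python
from h import *; import cv2
p=np.array([.5427,-.0227,-.2153]);c,s_=np.cos(p[2]),np.sin(p[2])
im=cv2.imread("pics/scene4.png");cm=camera_model("scene")
for x,y,z,col in((-36,108,131,(0,0,255)),(-36,-108,131,(0,0,255)),(-46,108,90,(255,0,0))):
    w=np.r_[p[:2]+np.array([[c,-s_],[s_,c]])@[x/1e3,y/1e3],z/1e3]
    u=proj(cm,w[None])[0];print(u);cv2.circle(im,tuple(int(round(v*8)) for v in u),12,col,-1,shift=3)
cv2.imwrite("pics/s5.png",cv2.resize(im[60:270,190:430],None,fx=2.8,fy=2.8))
print(sense()["time"])
```

```text
[356.23180907 164.63623683]
[284.87465532 113.36477063]
[357.99904101 172.8799581 ]
12.25
```

View pics/s5.png

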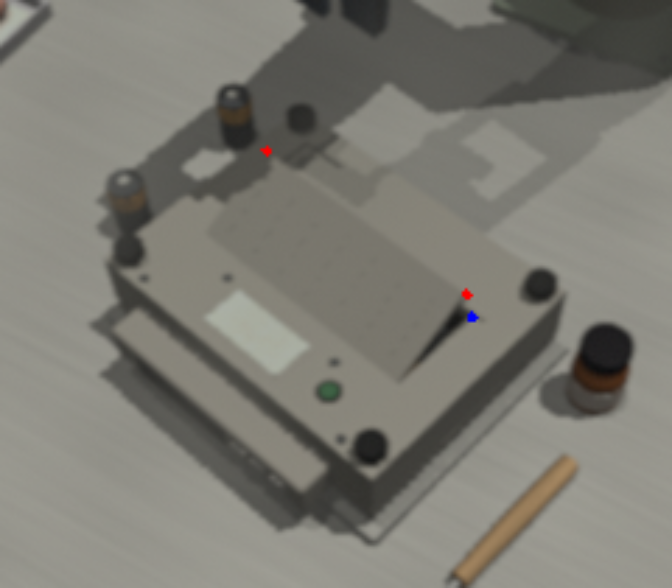

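```bash
python3 -c "
from station import *
print(hand_in())"
```

```text
the job is handed in; nothing more can be done
None
```

The catch is pressed, the battery door has sprung up and stayed up, and the hand is clear of the scale. I handed the job in at about 12.3 s, and no verdict was reported.

- **Feeling:** With the fingertips together, I touched the strip at y = -48 mm. The panel is at about 90.3 mm there, and contact peaked at about 9 N. I then slid along at 2.5 to 5 N toward y = -96 mm. The force dropped to zero there, which matched the outline seen in the top camera.
- **Pressing:** I pressed slowly, with at most about 3.4 N on the button, until the tip was about 7.8 mm below the panel. The door began to rise. I held still for about 1.5 s while it rose, without touching it, then lifted straight up and backed away.
- **Last checks:** The near corner of the door in the scene camera matches the position expected when it is fully open. The far corner was hard to see in shadow and I did not check it closely. The wrist force is near zero. The jar, the spatula and both cells look unmoved; the arm hid one cell in the last top picture, but the scene camera shows it standing.
- **Disagreement:** The scale positions from the two cameras differed by about 3 to 4 mm, so I used their mean.

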